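Burnish a copper blade behind the machine's slotted guard

ROBOT

A 6-joint arm with a two-finger parallel gripper is mounted at the origin on the work surface. World frame = base frame: x ahead of the robot, y to its left, z up, the work surface at z = 0. Lengths are in m, angles in rad, forces in N, time in s.
With the tool pointing down it reaches from about 0.375 to 0.975 m from the base axis. Payload 3.8 kg.
Tool frame: the origin (TCP) lies on the mounting face of the last link; the fingertips stand 173 mm ahead of it and the grasp point (between the pads) lies 155 mm ahead of it (bot.hold_point_z is the distance from the TCP to the grasp point, in m); z points along the fingers, y is the line along which they close (so a half turn about z gives the same grasp; the last joint's range is limited). The gripper opens to 85 mm and grips with 20 to 120 N. Pads are 22 mm wide; open, the fingers measure 114 mm over their backs; the gripper's body (76 mm by 85 mm) begins 54 mm behind the grasp point. The pads swing forward as they close: fully open they stand 13 mm farther back than shut.
Start: joints at [1.305, 0.264, 1.604, -0, 1.274, -0.037], TCP at [0.153, 0.657, 0.405] pointing down, gripper open.
Joint ranges: [-2.63, 2.63], [-0.94, 2.18], [0.31, 2.57], [-1.31, 4.45], [0, 2.66], [-2.55, 2.55]. Speed limits (rad/s): [2.57, 2.57, 3.14, 3.14, 3.14, 3.14].

INTERFACE

Orientations are given as a rotation vector (axis times angle).
In Python, from workcell import bot, optics gives the robot as it stands.
- The arm moves only by the shell command python3 -m jog 'ROWS' [OPENING] [FORCE]. ROWS is JSON, a list of rows, each an object of numbers: "dx", "dy", "dz": the shift along the tool's x, y, z in mm; "ax", "ay", "az": the turn, a rotation vector about the tool's x, y, z in degrees. A call has 1 to 20 rows; each row shifts and turns the commanded pose from where the row before left it, along the tool's axes as they then stand; what a row does not reach is not made up. A row lasts 1/12 s, in which the tool goes at most 41.7 mm and 7.16 degrees, less where a joint would pass 70% of its speed; a pose out of reach is approached as far as the arm can. A call with a gripper value outside its range is refused whole. OPENING is the opening, from 0 (shut) to 1 (fully open), set as the call begins (- or left out, the last holds). The fingers move at their own pace and stop on an object; FORCE is the grip in N (left out, the last holds). Time passes only in rows, so rows that do not move let the fingers close. It gives the time, the measured TCP pose, the force, the opening and the grip force at its end, in the units of the state.
- bot.read_state(): the state, without advancing time (a new reading comes with each control period).
- optics.read_camera(name): name is "scene" or "top" or "wrist"; returns a dict with "img" (480x640x3 uint8, red, green, blue), "vertical_fov" (degrees; the focal length in pixels is half the picture's height over the tangent of half this angle, whatever the lens; pixels are square), "cx", "cy" (the principal point, pixels), "R" (3x3) and "t" (3): a world point X has camera coordinates R X + t; the wrist camera has in their place "tool_from_camera" (4x4, takes a point from camera to tool coordinates, whose origin is the TCP and whose axes are the flange's). Camera axes: x right, y down, z forward; pixel columns grow to the right and rows downward; lengths in m; the calibration is good to about 2 mm. The wrist camera is an equidistant fisheye: a pixel r from the principal point sees the ray r / f radians off the axis. A picture is of the moment at which its call begins: read the wrist's pose just before it. There is no depth.
- bot.finish_job(): hands the job in; it is judged then, once.
The state is a dict: "time": time; "q": joint angles; "joint_vel": joint speeds; "joint_torque": joint torques, N m; "tool_pos": TCP position; "tcp_rot": TCP orientation; "wrist_force": force on the tool from outside, world axes, zero at the start; "torque": the same for the moment, N m; "width": opening from 0.0 (shut) to 1.0 (fully open); "grip_force": force on a finger pad.
Only numpy, scipy, OpenCV 4.12 (cv2) and the standard library are available. Lean on these libraries where they do the work, as an engineer would, in place of code of your own. Each camera call takes 0.05 s, during which the arm holds its last target. There are 200 camera calls.

TASK

Swing the burnishing machine's drop-front hood all the way down, then take the copper blade by its wooden grip out of the rack and lower it upright through the slot in the machine's guard plate until about two thirds of the copper is inside (50 to 60 mm). Finish while still holding it there, still, hanging in the fingers with its wooden grip clear of the guard plate; leave the other two blades in the rack and do not knock over or shift the other wares.

Things in the scene. Friction and masses are not known exactly. Their poses are not given: they have to be found in the camera images.
- machine: Green bench burnishing machine, fixed, 215 mm deep (x), 200 mm wide (y), front to -x (the robot). Origin on the table straight below the slot's centre. Level dark steel guard plate (110 x 200 mm, top 115 mm above the table) with the slot in its middle; from 57 mm behind the slot a motor housing 145 mm high. Under the slot it is hollow to 20 mm above the table, nothing touches a vertical blade.
- slot (a point): Centre of the slot's mouth, in the top face of the guard plate; axes as the machine's. The slot is 8 mm wide (along x) and 46 mm long (along y), 2 mm more than the blade each way, with a small chamfer, through a 10 mm thick plate. Covered by the hood until that is swung down.
- hood (a joint): Angle of the aluminium L-shaped drop-front hood (0.5 kg): 0 shut (starts 0 to 0.15 rad ajar), 1.5 fully down at its stop. Hinged along its bottom front edge, it swings forward and down to -x. Front panel 108 mm high, roof 114 mm deep over the guard plate, 200 mm wide, top 141 mm above the table when shut. Hinge friction 0.2 Nm: past about 1 rad it sinks to the stop by its own weight.
- hood_handle (a point): Middle of the black handle bar on top of the hood near its front edge; moves and turns with the hood. A round bar 10 mm thick, 110 mm long along y, its centre 40 mm above the roof's top face, with a post at each end, so fingers can go behind it or around it from above. With the hood shut it lies 15 mm behind (+x) and 151 mm above the hinge line, 181 mm above the table.
- hood_hinge (a point): Middle of the hood's hinge line (along y), 62 mm in front of the slot's centre and 30 mm above the table; axes as the machine's. With the hood down its panel lies level in front of this line and its roof stands up at the panel's far end, to about 145 mm above the table: carry the blade above that.
- rack: Light wooden block, fixed, 70 mm (x) by 225 mm (y), 45 mm high, with three pockets in a row along y, 72 mm apart, each holding one blade upright, 35 mm deep in the wood. Origin: centre of its underside. Which blade stands in which pocket varies.
- copper_blade: The blade to use: a copper plate 6 mm thick (its x), 44 mm wide (its y), bare for 80 mm at the bottom; above that clad in dark wood as a grip 20 mm thick (x), 44 mm wide (y), 60 mm high, the copper showing as a strip along its top and sides. About 0.2 kg. Origin: centre of the bottom edge; z up, so the grip spans z = 80 to 140 mm; stands upright in the rack.
- black_blade: Like the copper blade but with a dark steel plate; leave it in the rack.
- bright_blade: Like the copper blade but with a bright silver plate; leave it in the rack.
- hammer: Loose hammer lying on the table; leave alone.
- cup: Loose copper cup, 76 mm across and 75 mm high; leave alone.
- soap: Loose olive-green soap block, 90 x 65 x 55 mm; leave alone.
- finial: Loose brass finial, 60 mm across and 90 mm high; leave alone.
- dish: Loose shallow copper dish, 120 mm across; leave alone.
Things that resemble listed ones, but are neither listed nor needed, are in the scene too. What is shaped like the copper_blade but purple or turquoise is not meant. Leave any red look-alike of the rack alone.

How it is judged:
By the outcome, as a careful person would: the job done as asked, in the order asked, and still so for the second after the job is handed in, while the arm keeps its last pose, push and grip.
It also fails if it takes over 58 s, if anything falls off the work surface, if the arm or the gripper's body presses on something with over 40 N, if the wrist force passes 120 N, or if a joint passes its speed limit or range.

## Working session

There is one attempt and no reset: what is moved stays moved. The work goes in short steps, Python scripts to look and compute and a shell command to move; the robot and the scene stay as the last step left them, time stands still between calls to the robot, and variables do not carry over. Pictures are saved under pics/ and viewed, at most 13 in all, crops included, and the job is handed in when it is done.

```bash
mkdir -p pics; ls
python3 - <<'E'
from workcell import bot, optics
import cv2,numpy as np
print(bot.read_state())
for n in ("scene","top"):
    c=optics.read_camera(n); cv2.imwrite(f"pics/{n}0.png",c["img"][:,:,::-1])
    np.savez(f"{n}.npz",**{k:np.array(v) for k,v in c.items()})
    print(n,c["vertical_fov"],c["cx"],c["cy"],c["R"],c["t"])
E
```

```text
pics
{'time': 0.0, 'q': array([ 1.30510148e+00,  2.64750225e-01,  1.60541812e+00,  1.81730324e-05,
        1.27368411e+00, -3.69140784e-02]), 'joint_vel': array([-0.00078663,  0.00053241, -0.00078719, -0.00065641,  0.00168922,
       -0.00070911]), 'joint_torque': array([ 5.71934579e-04, -5.15117025e+01, -3.67313111e+01,  2.99169713e-06,
        1.29855762e-02, -5.99078803e-06]), 'tool_pos': array([0.15299787, 0.65706595, 0.40333973]), 'tcp_rot': array([-0.35855204, -3.12070259,  0.00350462]), 'wrist_force': array([ 0.12894976, -0.25681038,  0.80352647]), 'torque': array([-0.026389  ,  0.00580325, -0.00032087]), 'grip_force': 0.0, 'width': 0.9995469458059214}
scene 55.150377570547874 321.29181323858097 241.867622240936 [[ 0.29699626  0.95473284  0.01668618]
 [ 0.63203222 -0.1834523  -0.75291469]
 [-0.71577126  0.23415905 -0.65790657]] [-0.2182299  -0.23236245  1.57142131]
top 52.95075408673296 319.8178365878552 230.9999435239675 [[-0.01211404 -0.99991859  0.00400854]
 [-0.99895165  0.01192514 -0.0441972 ]
 [ 0.0441458  -0.00453974 -0.99901478]] [0.06283283 0.51624671 1.19760418]
```

View pics/scene0.png

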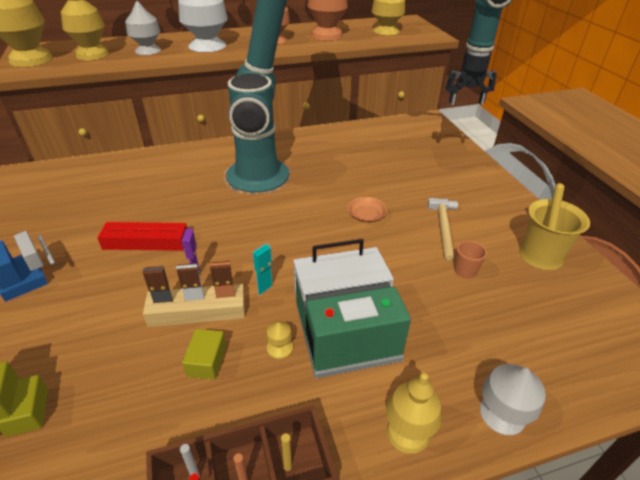

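View pics/top0.png

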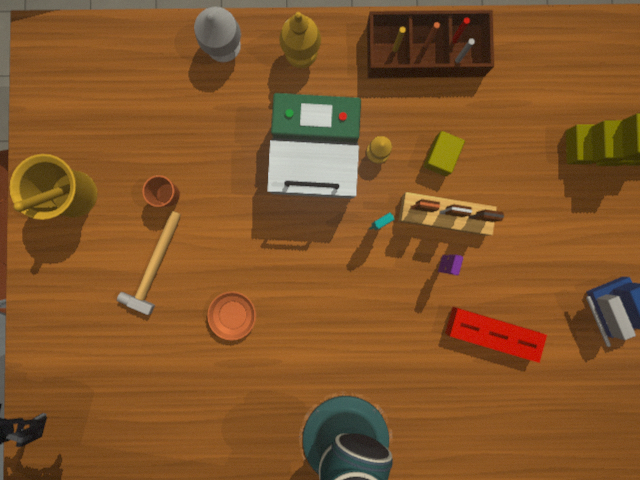

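The scene view shows the machine (hood handle around (338,248)) and the wooden rack with black, bright and copper blades from left to right, so copper is nearest the machine (220,280). In the top view the machine is around (315,150), the rack around (449,213) and the copper blade's top around (428,205). Next come enlarged crops.

Run:
```python
import cv2
a=cv2.imread("pics/top0.png")[90:240,260:510]; cv2.imwrite("pics/topc.png",cv2.resize(a,None,fx=3.2,fy=3.2,interpolation=cv2.INTER_CUBIC))
a=cv2.imread("pics/scene0.png")[225:380,135:415]; cv2.imwrite("pics/scenec.png",cv2.resize(a,None,fx=2.8,fy=2.8,interpolation=cv2.INTER_CUBIC))
```

```text
(no output)
```

View pics/topc.png

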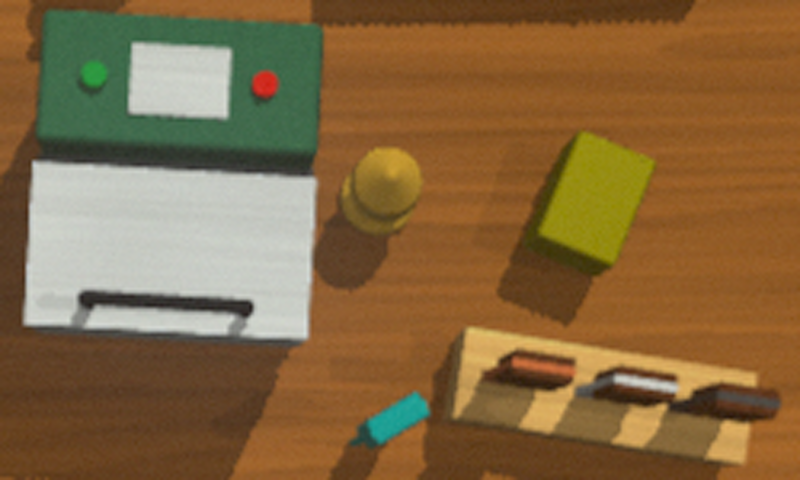

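View pics/scenec.png

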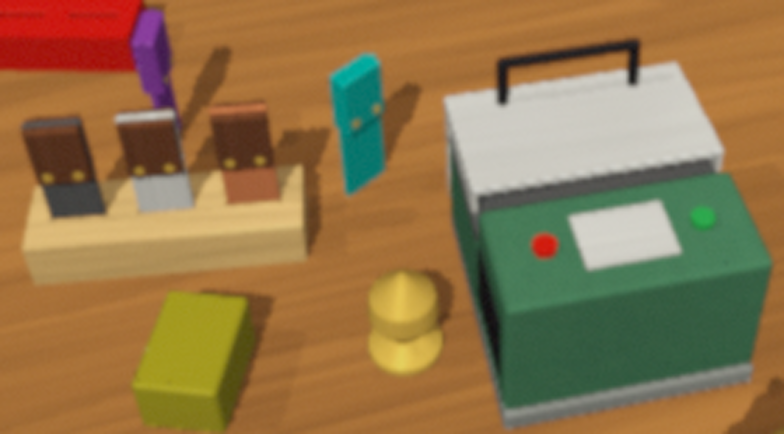

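```bash
cat > h.py <<'E'
import numpy as np, cv2
from scipy.spatial.transform import Rotation as Ro
def cam(n):
    c=np.load(f"{n}.npz"); return c["R"],c["t"],240/np.tan(np.radians(float(c["vertical_fov"]))/2),float(c["cx"]),float(c["cy"])
def ray(n,u,v):
    R,t,f,cx,cy=cam(n); return -R.T@t, R.T@np.array([(u-cx)/f,(v-cy)/f,1])
def onz(n,u,v,z):
    o,d=ray(n,u,v); return o+d*(z-o[2])/d[2]
def T(u,v,z): return onz("top",260+(u+.5)/3.2-.5,90+(v+.5)/3.2-.5,z)
def S(u,v,z): return onz("scene",135+(u+.5)/2.8-.5,225+(v+.5)/2.8-.5,z)
def proj(n,X):
    R,t,f,cx,cy=cam(n); p=R@X+t; return cx+f*p[0]/p[2],cy+f*p[1]/p[2]
E
python3 - <<'E'
from h import *
np.set_printoptions(precision=4,suppress=True)
def show(l,F,ps,z):
    P=[F(*p,z) for p in ps]; print(l,z,*[p[:2] for p in P]); 
    for a,b in zip(P,P[1:]): d=b-a; print("   len %.4f ang %.2f"%(np.hypot(*d[:2]),np.degrees(np.arctan2(d[1],d[0]))))
    return P
show("housing T",T,[(46,10),(322,24),(316,157),(38,140)],.145)
show("housing S",S,[(505,308),(770,268),(727,177),(482,210)],.145)
show("roof T",T,[(34,160),(316,178),(307,340),(24,325)],.141)
show("roof S",S,[(474,200),(720,152),(680,65),(446,98)],.141)
show("handle T",T,[(83,299),(248,308)],.181)
show("handle S",S,[(503,62),(636,44)],.181)
show("rack T",T,[(466,328),(757,374),(742,464),(453,418)],.045)
show("rack S",S,[(303,220),(28,245),(45,180),(303,170)],.045)
show("copper T",T,[(508,360),(574,372)],.150)
show("copper S",S,[(212,107),(269,103)],.150)
show("bright T",T,[(606,376),(676,388)],.150)
E
```

```text
housing T 0.145 [0.8248 0.1569] [ 0.8127 -0.0379] [ 0.7179 -0.0321] [0.7322 0.1632]
   len 0.1951 ang -93.56
   len 0.0949 ang 176.54
   len 0.1959 ang 85.83
housing S 0.145 [ 0.812  -0.0392] [0.8321 0.1517] [0.742  0.1587] [ 0.7214 -0.0298]
   len 0.1920 ang 84.00
   len 0.0903 ang 175.59
   len 0.1896 ang -96.26
roof T 0.141 [0.7189 0.1665] [ 0.7039 -0.0323] [ 0.5892 -0.0241] [0.6021 0.1744]
   len 0.1993 ang -94.33
   len 0.1150 ang 175.95
   len 0.1990 ang 86.29
roof S 0.141 [ 0.7066 -0.0318] [0.7126 0.1664] [0.6091 0.1756] [ 0.593  -0.0237]
   len 0.1983 ang 88.28
   len 0.1039 ang 174.93
   len 0.1999 ang -94.60
handle T 0.181 [0.6142 0.1302] [0.6068 0.0187]
   len 0.1118 ang -93.80
handle S 0.181 [0.6066 0.0204] [0.6157 0.1301]
   len 0.1101 ang 85.26
rack T 0.045 [ 0.6082 -0.1537] [ 0.5703 -0.3757] [ 0.5015 -0.3623] [ 0.5393 -0.1424]
   len 0.2252 ang -99.69
   len 0.0700 ang 168.96
   len 0.2231 ang 80.25
rack S 0.045 [ 0.6041 -0.152 ] [ 0.5675 -0.3709] [ 0.4969 -0.3555] [ 0.5474 -0.142 ]
   len 0.2219 ang -99.49
   len 0.0722 ang 167.67
   len 0.2193 ang 76.70
copper T 0.15 [ 0.5725 -0.1632] [ 0.5636 -0.209 ]
   len 0.0467 ang -101.02
copper S 0.15 [ 0.5603 -0.207 ] [ 0.5684 -0.1629]
   len 0.0448 ang 79.63
bright T 0.15 [ 0.5606 -0.2312] [ 0.5516 -0.2798]
   len 0.0494 ang -100.44
```

```bash
cat > goto.py <<'E'
# usage: goto.py x y ztcp yaw_of_tool_y_deg : remaining shift (current tool axes, mm), then turn (tool axes, deg)
import sys; from h import *; from workcell import bot
np.set_printoptions(precision=2,suppress=True)
x,y,z,a=map(float,sys.argv[1:5]); s=bot.read_state()
R=Ro.from_rotvec(s["tcp_rot"]).as_matrix(); a=np.radians(a)
Y=np.array([np.cos(a),np.sin(a),0]); Z=np.array([0,0,-1]); G=np.c_[np.cross(Y,Z),Y,Z]
d=1000*R.T@(np.array([x,y,z])-s["tool_pos"])
print("t",s["time"],"pos",s["tool_pos"]*1000,"F",s["wrist_force"],"w",s["width"],s["grip_force"])
print("shift",d,"len",np.linalg.norm(d),"turn",np.degrees(Ro.from_matrix(R.T@G).as_rotvec()),"shift in goal axes",1000*G.T@(np.array([x,y,z])-s["tool_pos"]))
E
python3 goto.py .636 .073 .39 86
```

```text
t 0.1 pos [153.04 657.1  403.45] F [ 0.39 -0.22  0.35] w 1.0044774956931968 0.0
shift [-602.87 -459.29   14.36] len 758.029221695553 turn [-0.12 -0.01 -9.11] shift in goal axes [-522.53 -548.99   13.45]
```

```bash
python3 -m jog '[{"dx":-32,"dy":-24,"dz":0.7},{"dx":-32,"dy":-24,"dz":0.7},{"dx":-32,"dy":-24,"dz":0.7},{"dx":-32,"dy":-24,"dz":0.7},{"dx":-32,"dy":-24,"dz":0.7},{"dx":-32,"dy":-24,"dz":0.7},{"dx":-32,"dy":-24,"dz":0.7},{"dx":-32,"dy":-24,"dz":0.7},{"dx":-32,"dy":-24,"dz":0.7},{"dx":-32,"dy":-24,"dz":0.7},{"dx":-32,"dy":-24,"dz":0.7},{"dx":-32,"dy":-24,"dz":0.7},{"dx":-32,"dy":-24,"dz":0.7},{"dx":-32,"dy":-24,"dz":0.7},{"dx":-32,"dy":-24,"dz":0.7},{"dx":-32,"dy":-24,"dz":0.7},{"dx":-32,"dy":-24,"dz":0.7},{"dx":-32,"dy":-24,"dz":0.7},{"dx":-26,"dy":-27,"dz":0.7},{"az":-7}]' 0; python3 goto.py .636 .073 .339 86
```

```text
t 0.1 pos [153.04 657.1  403.45] F [ 0.39 -0.22  0.35] w 1.0044774956931968 0.0
shift [-602.88 -459.18   65.36] len 760.6455069754466 turn [-0.12 -0.01 -9.11] shift in goal axes [-522.53 -548.99   64.45]invalid input
```

```bash
python3 -m jog '[{"dx":-32,"dy":-24,"dz":0.7}]'; python3 -m jog '[{"dx":0}]' 0.0; python3 -m jog --help | head -20
```

```text
invalid input
invalid input
invalid input: not JSON, or not a number
```

```bash
python3 -m jog '[{"dx":-32,"dy":-24,"dz":0.7,"ax":0,"ay":0,"az":0}]' 0
```

```text
time: 0.18
tool_pos: [0.1758, 0.6297, 0.4029]
tcp_rot: [-0.352, -3.119, -0.003]
wrist_force: [2.0, -0.1, 1.2]
width: 0.888
grip_force: 0.0
```

All six keys are required.

```bash
python3 -m jog '[{"dx":-32,"dy":-24,"dz":0.7,"ax":0,"ay":0,"az":0},{"dx":-32,"dy":-24,"dz":0.7,"ax":0,"ay":0,"az":0},{"dx":-32,"dy":-24,"dz":0.7,"ax":0,"ay":0,"az":0},{"dx":-32,"dy":-24,"dz":0.7,"ax":0,"ay":0,"az":0},{"dx":-32,"dy":-24,"dz":0.7,"ax":0,"ay":0,"az":0},{"dx":-32,"dy":-24,"dz":0.7,"ax":0,"ay":0,"az":0},{"dx":-32,"dy":-24,"dz":0.7,"ax":0,"ay":0,"az":0},{"dx":-32,"dy":-24,"dz":0.7,"ax":0,"ay":0,"az":0},{"dx":-32,"dy":-24,"dz":0.7,"ax":0,"ay":0,"az":0},{"dx":-32,"dy":-24,"dz":0.7,"ax":0,"ay":0,"az":0},{"dx":-32,"dy":-24,"dz":0.7,"ax":0,"ay":0,"az":0},{"dx":-32,"dy":-24,"dz":0.7,"ax":0,"ay":0,"az":0},{"dx":-32,"dy":-24,"dz":0.7,"ax":0,"ay":0,"az":0},{"dx":-32,"dy":-24,"dz":0.7,"ax":0,"ay":0,"az":0},{"dx":-32,"dy":-24,"dz":0.7,"ax":0,"ay":0,"az":0},{"dx":-32,"dy":-24,"dz":0.7,"ax":0,"ay":0,"az":0},{"dx":-32,"dy":-24,"dz":0.7,"ax":0,"ay":0,"az":0},{"dx":-26,"dy":-27,"dz":0.7,"ax":0,"ay":0,"az":0},{"dx":0,"dy":0,"dz":0,"ax":0,"ay":0,"az":-7},{"dx":0,"dy":0,"dz":0,"ax":0,"ay":0,"az":-2}]' 0; python3 goto.py .636 .073 .339 86
```

```text
time: 1.85
tool_pos: [0.6363, 0.0712, 0.3903]
tcp_rot: [-0.111, -3.138, 0.001]
wrist_force: [0.3, 1.1, -0.2]
width: -0.001
grip_force: 0.0
t 1.85 pos [636.3   71.18 390.29] F [ 0.34  1.07 -0.24] w -0.0006980507738908974 0.0
shift [ 0.36  1.81 51.29] len 51.32740939339613 turn [-0.03 -0.08 -0.05] shift in goal axes [ 0.43  1.79 51.29]
```

```bash
python3 -m jog '[{"dx":0,"dy":1,"dz":17,"ax":0,"ay":0,"az":0},{"dx":0,"dy":1,"dz":17,"ax":0,"ay":0,"az":0},{"dx":0,"dy":0,"dz":17,"ax":0,"ay":0,"az":0},{"dx":0,"dy":0,"dz":0,"ax":0,"ay":0,"az":0},{"dx":10,"dy":0,"dz":0,"ax":0,"ay":0,"az":0},{"dx":10,"dy":0,"dz":0,"ax":0,"ay":0,"az":0},{"dx":10,"dy":0,"dz":1,"ax":0,"ay":0,"az":0},{"dx":10,"dy":0,"dz":2,"ax":0,"ay":0,"az":0},{"dx":10,"dy":0,"dz":2,"ax":0,"ay":0,"az":0},{"dx":10,"dy":0,"dz":3,"ax":0,"ay":0,"az":0},{"dx":0,"dy":0,"dz":0,"ax":0,"ay":0,"az":0}]'; python3 goto.py .499 .083 .276 86
```

```text
time: 2.77
tool_pos: [0.573, 0.0804, 0.3321]
tcp_rot: [-0.112, -3.137, -0.0]
wrist_force: [-0.4, -0.0, -1.0]
width: 0.001
grip_force: 0.0
t 2.7667 pos [573.03  80.41 332.06] F [-0.38 -0.02 -1.04] w 0.0005637867335061124 0.0
shift [73.87 -2.69 56.26] len 92.89687142220804 turn [-0.   -0.15 -0.09] shift in goal axes [74.03 -2.58 56.06]
```

```bash
python3 -m jog '[{"dx":10,"dy":-1,"dz":4,"ax":0,"ay":0,"az":0},{"dx":10,"dy":-1,"dz":5,"ax":0,"ay":0,"az":0},{"dx":10,"dy":0,"dz":5,"ax":0,"ay":0,"az":0},{"dx":10,"dy":0,"dz":6,"ax":0,"ay":0,"az":0},{"dx":8,"dy":0,"dz":7,"ax":0,"ay":0,"az":0}]'
python3 - <<'E'
from workcell import bot,optics; import cv2
c=optics.read_camera("scene"); cv2.imwrite("pics/s1.png",cv2.resize(c["img"][190:400,200:480,::-1],None,fx=2,fy=2))
E
```

```text
time: 3.18
tool_pos: [0.5265, 0.0816, 0.3048]
tcp_rot: [-0.113, -3.139, 0.0]
wrist_force: [0.8, 0.2, 0.8]
width: 0.003
grip_force: 0.5
```

View pics/s1.png

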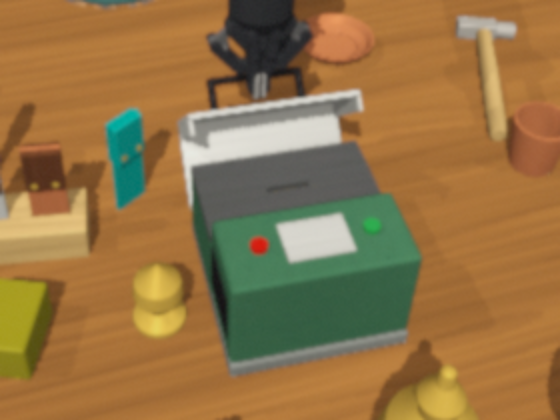

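The hood is swinging with the finger behind the bar (finger at (262,88)), and the slot now shows at (288,186). I'll keep pushing.

```bash
python3 -m jog '[{"dx":9,"dy":0,"dz":9,"ax":0,"ay":0,"az":0},{"dx":9,"dy":0,"dz":9,"ax":0,"ay":0,"az":0},{"dx":9,"dy":0,"dz":9,"ax":0,"ay":0,"az":0},{"dx":8,"dy":0,"dz":2,"ax":0,"ay":0,"az":0},{"dx":9,"dy":0,"dz":-4,"ax":0,"ay":0,"az":0},{"dx":0,"dy":0,"dz":-8,"ax":0,"ay":0,"az":0},{"dx":0,"dy":0,"dz":-12,"ax":0,"ay":0,"az":0},{"dx":0,"dy":0,"dz":-25,"ax":0,"ay":0,"az":0},{"dx":0,"dy":0,"dz":-35,"ax":0,"ay":0,"az":0},{"dx":0,"dy":0,"dz":-35,"ax":0,"ay":0,"az":0},{"dx":0,"dy":0,"dz":-35,"ax":0,"ay":0,"az":0}]'; python3 goto.py .568 -.186 .40 -10.4;python3 - <<'E'
from workcell import bot,optics; import cv2,numpy as np
for n in ("scene","top"):
    c=optics.read_camera(n); np.savez(f"{n}.npz",**{k:np.array(v) for k,v in c.items()})
a=np.load("scene.npz")["img"][200:400,200:440,::-1]; b=np.load("top.npz")["img"][80:280,220:420,::-1]
cv2.imwrite("pics/s2.png",np.hstack([cv2.resize(a,(440,367),interpolation=cv2.INTER_CUBIC),cv2.resize(b,(360,360),interpolation=cv2.INTER_CUBIC)[:360].copy() if 0 else cv2.copyMakeBorder(cv2.resize(b,(360,360),interpolation=cv2.INTER_CUBIC),0,7,0,0,cv2.BORDER_CONSTANT)]))
E
```

```text
time: 4.15
tool_pos: [0.4826, 0.0847, 0.4306]
tcp_rot: [-0.112, -3.136, 0.001]
wrist_force: [0.8, -0.3, -0.8]
width: -0.002
grip_force: 0.0
t 4.15 pos [482.64  84.66 430.64] F [ 0.78 -0.34 -0.84] w -0.0017624111961599322 0.0
shift [-104.64 -263.84   30.41] len 285.45438829641785 turn [-0.2  -0.13 96.29] shift in goal axes [-250.81  132.82   30.64]
```

View pics/s2.png

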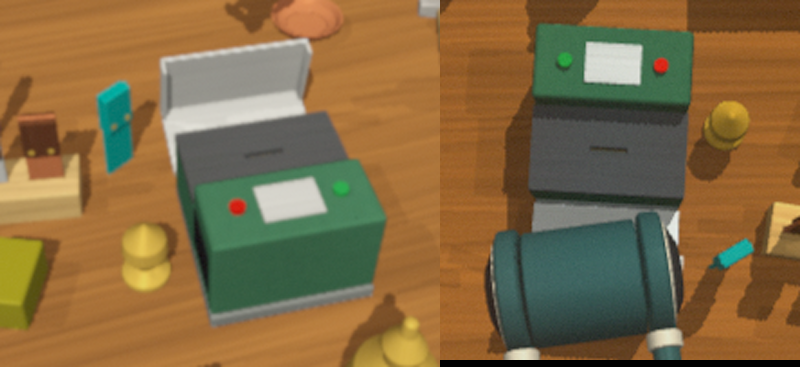

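The scene view shows the hood down with its roof standing up behind the bench. The slot shows at about full-image scene (344,283) and top (313,163). I'll refine the slot and check the hood angle.

Run:
```python
from h import *
np.set_printoptions(precision=4,suppress=True)
for n,(u,v),w in (("scene",(344,283.4),(17,7)),("top",(313.5,162.8),(16,6))):
    g=cv2.cvtColor(np.load(n+".npz")["img"],cv2.COLOR_RGB2GRAY).astype(float)
    y0,x0=int(v)-w[1],int(u)-w[0]; p=g[y0:int(v)+w[1]+1,x0:int(u)+w[0]+1]
    bg=np.median(p); m=(bg-p)*((bg-p)>.35*(bg-p.min())); yy,xx=np.mgrid[:p.shape[0],:p.shape[1]]
    if n=="scene":print(p.astype(int)[::1,::2])
    s=m.sum(); cu,cv_=x0+(m*xx).sum()/s,y0+(m*yy).sum()/s
    k=m>0; pts=np.c_[xx[k],yy[k]].astype(np.float32); vx,vy,_,_=cv2.fitLine(pts,cv2.DIST_L2,0,.01,.01).ravel()
    X=onz(n,cu,cv_,.115); A=onz(n,cu+8*vx,cv_+8*vy,.115)-X
    print(n,cu,cv_,X,"ang",np.degrees(np.arctan2(A[1],A[0])))
# hood roof corners if fully down
for sl in [np.array([.668,.0695])]:
  a=np.radians(-4); ux=np.array([np.cos(a),np.sin(a)]); uy=np.array([-ux[1],ux[0]])
  for th in (1.5,1.4,1.3):
    x,z=114*np.cos(th)-111*np.sin(th),30+114*np.sin(th)+111*np.cos(th)
    for s in(-1,1):
      P=np.r_[sl+ux*(-.062+x/1000)+uy*s*.1,z/1000]; u,v=proj("scene",P); print(th,s,(u-200)*1.833,(v-200)*1.833)
```

```text
[[94 94 95 93 93 93 94 92 93 93 94 94 92 93 94 93 93 94]
 [93 93 95 93 94 94 91 94 93 94 93 94 94 93 94 94 94 93]
 [93 94 92 92 93 93 93 93 94 94 94 95 94 93 92 94 90 91]
 [93 93 95 94 92 93 94 93 93 92 95 92 93 90 93 94 93 93]
 [93 93 93 93 93 94 93 92 95 94 92 89 87 85 91 93 93 92]
 [93 93 93 93 92 93 92 93 90 86 82 78 76 75 90 93 92 94]
 [92 93 91 93 91 86 86 81 80 76 74 72 73 76 92 93 93 92]
 [91 91 90 87 82 78 77 73 74 74 79 76 85 85 92 93 92 93]
 [90 91 91 80 74 74 73 77 83 83 88 85 91 90 91 91 94 91]
 [92 92 92 82 74 84 85 87 91 91 90 90 91 93 93 93 91 93]
 [93 92 93 88 85 88 90 91 91 93 91 93 92 92 92 92 91 94]
 [93 93 93 92 89 92 90 91 92 91 92 92 92 92 92 93 93 92]
 [92 91 90 91 90 92 91 90 91 92 92 91 92 91 94 93 95 94]
 [91 91 91 91 90 91 92 90 92 93 93 92 93 93 93 94 93 92]
 [91 91 92 91 94 92 91 92 91 93 93 93 94 93 92 91 90 90]]
scene 343.30823529411765 282.88 [0.6706 0.0697 0.115 ] ang 85.8622388192727
top 313.36965376782075 162.23319755600815 [0.6714 0.07   0.115 ] ang -94.15488797692129
1.5 -1 157.10134870774692 54.72246080374171
1.5 1 301.94068701191617 35.04822338914376
1.4 -1 158.53039659902478 55.08416501578673
1.4 1 305.3155077150676 35.127602343407666
1.3 -1 160.15645972860273 56.68059971345655
1.3 1 308.90775637540565 36.39697878946407
```

```bash
python3 -m jog '[{"dx":-15,"dy":-37.6,"dz":1,"ax":0,"ay":0,"az":0},{"dx":-15,"dy":-37.6,"dz":1,"ax":0,"ay":0,"az":0},{"dx":-15,"dy":-37.6,"dz":1,"ax":0,"ay":0,"az":0},{"dx":-15,"dy":-37.6,"dz":1,"ax":0,"ay":0,"az":0},{"dx":-15,"dy":-37.6,"dz":1,"ax":0,"ay":0,"az":0},{"dx":-15,"dy":-37.6,"dz":1,"ax":0,"ay":0,"az":0},{"dx":-15,"dy":-37.6,"dz":1,"ax":0,"ay":0,"az":7},{"dx":0,"dy":0,"dz":0,"ax":0,"ay":0,"az":7},{"dx":0,"dy":0,"dz":0,"ax":0,"ay":0,"az":7},{"dx":0,"dy":0,"dz":0,"ax":0,"ay":0,"az":7},{"dx":0,"dy":0,"dz":0,"ax":0,"ay":0,"az":7},{"dx":0,"dy":0,"dz":0,"ax":0,"ay":0,"az":7},{"dx":0,"dy":0,"dz":0,"ax":0,"ay":0,"az":7},{"dx":0,"dy":0,"dz":0,"ax":0,"ay":0,"az":7},{"dx":0,"dy":0,"dz":0,"ax":0,"ay":0,"az":7},{"dx":0,"dy":0,"dz":0,"ax":0,"ay":0,"az":7},{"dx":0,"dy":0,"dz":0,"ax":0,"ay":0,"az":7},{"dx":0,"dy":0,"dz":0,"ax":0,"ay":0,"az":7},{"dx":0,"dy":0,"dz":0,"ax":0,"ay":0,"az":7},{"dx":0,"dy":0,"dz":0,"ax":0,"ay":0,"az":5}]' 0.7
python3 goto.py .567 -.186 .277 -10.3
python3 - <<'E'
from workcell import bot,optics; import cv2,numpy as np
s=bot.read_state(); c=optics.read_camera("wrist"); np.savez("wrist.npz",**{k:np.array(v) for k,v in c.items()},pos=s["tool_pos"],rot=s["tcp_rot"])
b=optics.read_camera("top")["img"][80:280,220:420]
cv2.imwrite("pics/w1.png",np.hstack([cv2.resize(c["img"],(533,400)),cv2.resize(b,(266,400))])[:,:,::-1])
E
```

```text
time: 5.92
tool_pos: [0.5689, -0.185, 0.4217]
tcp_rot: [-2.412, -2.008, 0.003]
wrist_force: [0.1, -0.3, 0.5]
width: 0.702
grip_force: 0.0
t 5.9167 pos [ 568.87 -184.99  421.65] F [ 0.05 -0.34  0.54] w 0.7022910848370575 0.0
shift [ -1.43  -1.15 144.65] len 144.66652594715265 turn [-0.2  -0.04 -0.14] shift in goal axes [ -1.33  -1.66 144.65]
```

View pics/w1.png

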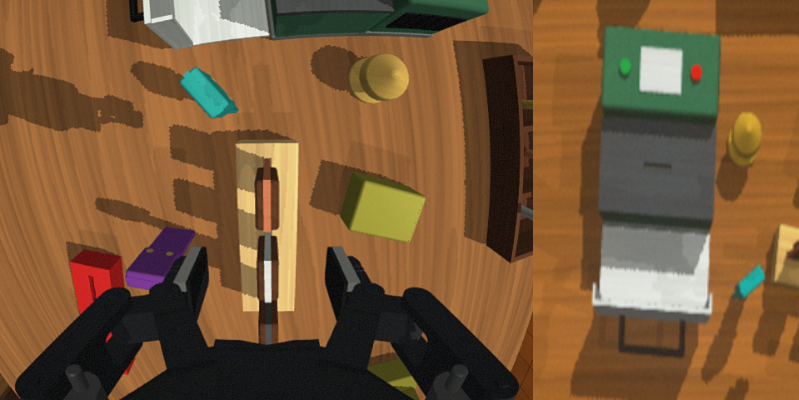

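The hood is fully down in the top view. In the wrist view the copper strip is centred at (265,200), with the fingers straddling that line. I'll check it against the calibration.

Run:
```python
from h import *
w=np.load("wrist.npz"); f=240/np.tan(np.radians(float(w["vertical_fov"]))/2); M=w["tool_from_camera"]; R=Ro.from_rotvec(w["rot"]).as_matrix()
img=w["img"].astype(int)
for u,v in [(267.3,168),(267.3,230),(265,262),(265,300)]:
    u,v=u*1.2008-float(w["cx"]),v*1.2-float(w["cy"]); r=np.hypot(u,v); th=r/f
    d=np.r_[np.sin(th)*np.array([u,v])/r,np.cos(th)]
    o=w["pos"]+R@M[:3,3]; d=R@M[:3,:3]@d; print(o+d*(.15-o[2])/d[2])
```

```text
[ 0.5749325  -0.15734437  0.15      ]
[ 0.56551089 -0.20871439  0.15      ]
[ 0.55811024 -0.23801853  0.15      ]
[ 0.55069029 -0.27783149  0.15      ]
```

```bash
python3 -m jog '[{"dx":-1.4,"dy":-0.5,"dz":30,"ax":-0.2,"ay":0,"az":-0.1},{"dx":0,"dy":0,"dz":35,"ax":0,"ay":0,"az":0},{"dx":0,"dy":0,"dz":35,"ax":0,"ay":0,"az":0},{"dx":0,"dy":0,"dz":30,"ax":0,"ay":0,"az":0},{"dx":0,"dy":0,"dz":14,"ax":0,"ay":0,"az":0},{"dx":0,"dy":0,"dz":0,"ax":0,"ay":0,"az":0}]'; python3 goto.py .568 -.186 .277 -10.3
```

```text
time: 6.52
tool_pos: [0.5664, -0.1856, 0.2734]
tcp_rot: [-2.399, -2.018, 0.005]
wrist_force: [-0.7, 0.0, -0.2]
width: 0.702
grip_force: 0.0
t 6.5167 pos [ 566.4  -185.59  273.38] F [-0.73  0.01 -0.22] w 0.7019519161156975 0.0
shift [-0.12  1.62 -3.63] len 3.9810661665021096 turn [-0.43 -0.12  0.44] shift in goal axes [-0.12  1.65 -3.62]
```

```bash
python3 -m jog '[{"dx":0,"dy":0,"dz":0,"ax":0,"ay":0,"az":0},{"dx":0,"dy":0,"dz":0,"ax":0,"ay":0,"az":0},{"dx":0,"dy":0,"dz":0,"ax":0,"ay":0,"az":0},{"dx":0,"dy":0,"dz":0,"ax":0,"ay":0,"az":0},{"dx":0,"dy":0,"dz":0,"ax":0,"ay":0,"az":0},{"dx":0,"dy":0,"dz":0,"ax":0,"ay":0,"az":0}]' 0 60; python3 goto.py .568 -.186 .277 -10.3
```

```text
time: 7.02
tool_pos: [0.5694, -0.1869, 0.2817]
tcp_rot: [2.403, 2.017, 0.004]
wrist_force: [-3.7, 0.5, 6.0]
width: 0.228
grip_force: 58.5
t 7.0167 pos [ 569.39 -186.88  281.74] F [-3.74  0.47  6.  ] w 0.2281919318173728 58.45274806022644
shift [ 0.63 -1.54  4.73] len 5.012372237529307 turn [0.27 0.04 0.33] shift in goal axes [ 0.62 -1.52  4.74]
```

```bash
python3 -m jog '[{"dx":0,"dy":0,"dz":0,"ax":0,"ay":0,"az":0},{"dx":0,"dy":0,"dz":0,"ax":0,"ay":0,"az":0}]'; python3 goto.py .568 -.186 .277 -10.3
```

```text
time: 7.18
tool_pos: [0.5694, -0.1869, 0.2817]
tcp_rot: [2.403, 2.017, 0.004]
wrist_force: [-3.9, 0.9, 6.4]
width: 0.229
grip_force: 58.4
t 7.1833 pos [ 569.37 -186.88  281.73] F [-3.89  0.92  6.39] w 0.22906797620418207 58.44964921474457
shift [ 0.64 -1.52  4.72] len 5.000512580432919 turn [0.27 0.04 0.32] shift in goal axes [ 0.62 -1.5   4.73]
```

```bash
python3 -m jog '[{"dx":0,"dy":0,"dz":-10,"ax":0,"ay":0,"az":0},{"dx":0,"dy":0,"dz":-15,"ax":0,"ay":0,"az":0},{"dx":0,"dy":0,"dz":-15,"ax":0,"ay":0,"az":0},{"dx":0,"dy":0,"dz":-20,"ax":0,"ay":0,"az":0},{"dx":0,"dy":0,"dz":-30,"ax":0,"ay":0,"az":0},{"dx":0,"dy":0,"dz":-30,"ax":0,"ay":0,"az":0},{"dx":0,"dy":0,"dz":-30,"ax":0,"ay":0,"az":0},{"dx":0,"dy":0,"dz":-10,"ax":0,"ay":0,"az":0},{"dx":0,"dy":0,"dz":0,"ax":0,"ay":0,"az":0},{"dx":0,"dy":0,"dz":0,"ax":0,"ay":0,"az":0}]'; python3 goto.py .671 .070 .438 -4.1
python3 - <<'E'
from workcell import bot,optics; import cv2,numpy as np
s=bot.read_state(); c=optics.read_camera("wrist"); np.savez("wrist.npz",**{k:np.array(v) for k,v in c.items()},pos=s["tool_pos"],rot=s["tcp_rot"])
a=optics.read_camera("scene")["img"][140:380,120:400]
cv2.imwrite("pics/w2.png",np.hstack([c["img"][100:480,140:500],cv2.resize(a,(440,380),interpolation=cv2.INTER_CUBIC)])[:,:,::-1])
E
```

```text
time: 8.02
tool_pos: [0.5686, -0.1866, 0.4397]
tcp_rot: [2.404, 2.017, 0.005]
wrist_force: [-0.4, 0.3, -3.3]
width: 0.228
grip_force: 58.9
t 8.0167 pos [ 568.59 -186.55  439.67] F [-0.44  0.3  -3.32] w 0.22776841828053349 58.947431445121765
shift [270.44  56.28   1.89] len 276.2407688158338 turn [ 0.28  0.03 -5.9 ] shift in goal axes [263.22  83.8    1.67]
```

View pics/w2.png

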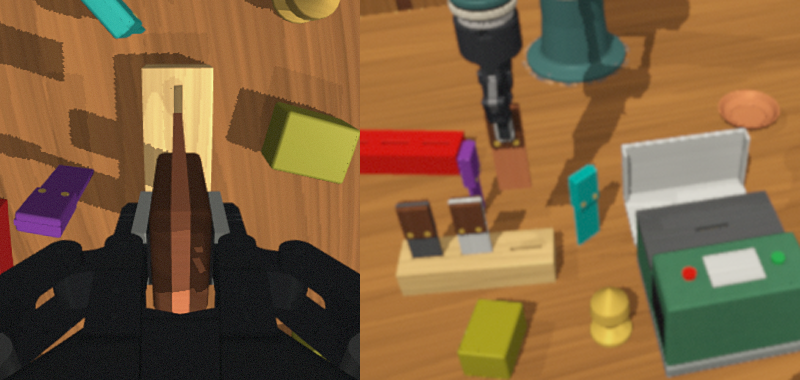

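The copper blade is held upright and clear of the rack, and the black and bright blades are still standing. I'll carry it over the slot.

```bash
python3 -m jog '[{"dx":20,"dy":4,"dz":0,"ax":0,"ay":0,"az":0},{"dx":34,"dy":7,"dz":0,"ax":0,"ay":0,"az":0},{"dx":36,"dy":7.5,"dz":0,"ax":0,"ay":0,"az":0},{"dx":36,"dy":7.5,"dz":0,"ax":0,"ay":0,"az":0},{"dx":36,"dy":7.5,"dz":0,"ax":0,"ay":0,"az":0},{"dx":36,"dy":7.5,"dz":0,"ax":0,"ay":0,"az":0},{"dx":34,"dy":7,"dz":1,"ax":0,"ay":0,"az":0},{"dx":24,"dy":5,"dz":1,"ax":0,"ay":0,"az":0},{"dx":14,"dy":3,"dz":0,"ax":0.3,"ay":0,"az":-3},{"dx":0,"dy":0,"dz":0,"ax":0,"ay":0,"az":-2.9},{"dx":0,"dy":0,"dz":0,"ax":0,"ay":0,"az":0},{"dx":0,"dy":0,"dz":0,"ax":0,"ay":0,"az":0},{"dx":0,"dy":0,"dz":0,"ax":0,"ay":0,"az":0}]'; python3 goto.py .671 .070 .438 -4.1
```

```text
time: 9.2
tool_pos: [0.6704, 0.0691, 0.4357]
tcp_rot: [-2.299, -2.136, 0.006]
wrist_force: [0.2, 0.1, -1.6]
width: 0.225
grip_force: 58.7
t 9.2 pos [670.41  69.11 435.69] F [ 0.24  0.06 -1.64] w 0.2252182846964105 58.741541504859924
shift [ 0.93  0.51 -2.31] len 2.543468614458252 turn [-0.27  0.03 -0.11] shift in goal axes [ 0.93  0.52 -2.31]
```

```bash
python3 -m jog '[{"dx":0.9,"dy":0.5,"dz":13,"ax":-0.25,"ay":0,"az":-0.1},{"dx":0,"dy":0,"dz":13,"ax":0,"ay":0,"az":0},{"dx":0,"dy":0,"dz":9,"ax":0,"ay":0,"az":0},{"dx":0,"dy":0,"dz":0,"ax":0,"ay":0,"az":0},{"dx":0,"dy":0,"dz":0,"ax":0,"ay":0,"az":0},{"dx":0,"dy":0,"dz":0,"ax":0,"ay":0,"az":0}]'; python3 goto.py .671 .070 .398 -4.1
python3 - <<'E'
from workcell import bot,optics; import cv2,numpy as np
s=bot.read_state(); c=optics.read_camera("wrist"); np.savez("wrist.npz",**{k:np.array(v) for k,v in c.items()},pos=s["tool_pos"],rot=s["tcp_rot"])
d=optics.read_camera("scene"); np.savez("scene2.npz",**{k:np.array(v) for k,v in d.items()})
cv2.imwrite("pics/w3.png",np.hstack([cv2.resize(c["img"][100:300,220:420],(400,400),interpolation=cv2.INTER_CUBIC),cv2.resize(d["img"][215:315,295:395],(400,400),interpolation=cv2.INTER_CUBIC)])[:,:,::-1])
E
```

```text
time: 9.7
tool_pos: [0.6714, 0.0702, 0.4027]
tcp_rot: [2.297, 2.14, 0.003]
wrist_force: [0.3, 0.8, -2.3]
width: 0.227
grip_force: 58.6
t 9.7 pos [671.39  70.16 402.7 ] F [ 0.28  0.84 -2.31] w 0.22709632721916467 58.64462077617645
shift [-0.19 -0.39  4.69] len 4.713697212028851 turn [ 0.15 -0.    0.06] shift in goal axes [-0.19 -0.37  4.7 ]
```

View pics/w3.png

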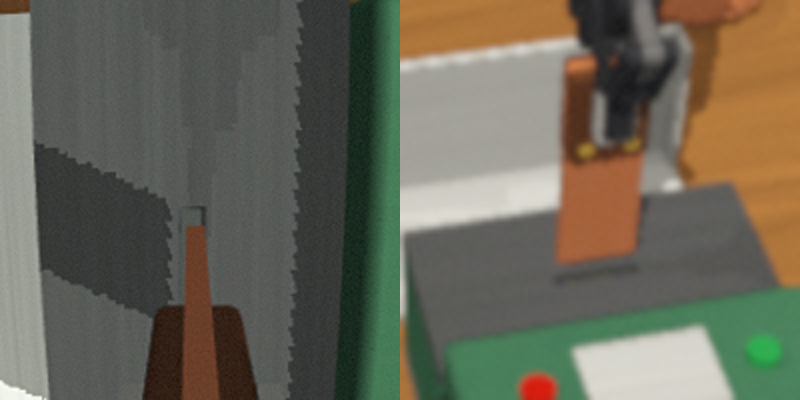

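The wrist view shows the slot's far end at (193,215), about 1 mm left of the blade's lower edge at (197,228). The scene view shows the blade bottom directly over the slot. I'll zoom in to measure.

Run:
```python
from h import *
w=np.load("wrist.npz"); s=np.load("scene2.npz")
a=w["img"][195:245,295:340]; b=s["img"][255:295,325:365]
cv2.imwrite("pics/w4.png",np.hstack([cv2.resize(a,(405,450),interpolation=cv2.INTER_NEAREST),cv2.copyMakeBorder(cv2.resize(b,(390,390),interpolation=cv2.INTER_CUBIC),0,60,0,0,cv2.BORDER_CONSTANT)])[:,:,::-1])
print(w["cx"],w["cy"])
```

```text
319.94210378093914 241.98890315644596
```

View pics/w4.png

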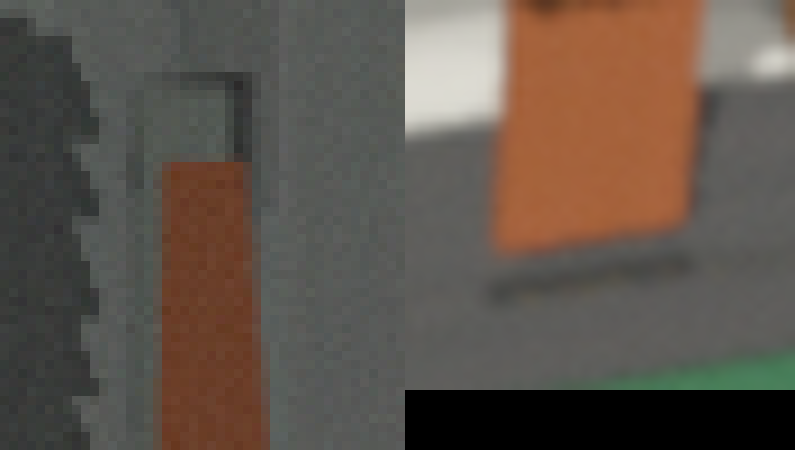

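Run:
```python
from h import *
np.set_printoptions(precision=2,suppress=True)
w=np.load("wrist.npz"); f=240/np.tan(np.radians(float(w["vertical_fov"]))/2); M=w["tool_from_camera"]; R=Ro.from_rotvec(w["rot"]).as_matrix()
a=np.radians(-4.1); B=np.array([[np.cos(a),np.sin(a)],[-np.sin(a),np.cos(a)]])
def W(u,v,z):
    u,v=295+u/9-.5-float(w["cx"]),195+v/9-.5-float(w["cy"]); r=np.hypot(u,v); th=r/f
    d=R@M[:3,:3]@np.r_[np.sin(th)*np.array([u,v])/r,np.cos(th)]; o=w["pos"]+R@M[:3,3]
    return o+d*(z-o[2])/d[2]
ref=w["pos"][:2]
def pr(n,P): print(n,1000*B@(P[:2]-ref))
zb=w["pos"][2]-.2717; print("zb",zb,"R z",R[:,2], "cam t",M[:3,3])
pr("slot L",W(130,110,.115));pr("slot R",W(255,110,.115));pr("slot far",W(192,72,.115))
for z in (zb,zb-.003): pr("blade L",W(162,163,z));pr("blade R",W(250,163,z))
pr("strip lower L",W(160,440,zb+.02))
S2=lambda u,v,z:onz("scene",325+(u-405+.5)/9.75-.5,255+(v+.5)/9.75-.5,z)
for z in (zb,zb-.003): pr("S blade l",S2(492,254,z)); pr("S blade r",S2(688,230,z))
pr("S slot l",S2(489,297,.115)); pr("S slot r",S2(692,263,.115))
```

```text
zb 0.13099508251208697 R z [ 0. -0. -1.] cam t [0.07 0.   0.03]
slot L [-5.86 21.32]
slot R [ 3.86 21.32]
slot far [-1.03 24.33]
blade L [-3.1 20.6]
blade R [ 3.33 20.6 ]
blade L [-3.16 19.94]
blade R [ 3.36 19.94]
strip lower L [-2.97  5.55]
S blade l [  2.57 -24.68]
S blade r [ 4.71 20.9 ]
S blade l [ -0.22 -23.86]
S blade r [ 1.93 21.91]
S slot l [  0.78 -24.37]
S slot r [ 0.31 24.19]
```

Run:
```python
from h import *
a=np.radians(-4.1); ux=np.array([np.cos(a),np.sin(a)]); uy=np.array([-ux[1],ux[0]])
s=np.load("scene2.npz")["img"].astype(float)
ref=np.array([.6714,.0702])
def P(x,y,z): return np.array(proj("scene",np.r_[ref+ux*x/1000+uy*y/1000,z]))
for y in (-23.5,20.5):
    p,q=P(3,y,.131),P(3,y,.18); d=q-p; print("vert",y,p,q,"du/dv",d[0]/d[1])
p,q=P(3,-23.5,.131),P(3,20.5,.131); print("bottom slope",(q-p)[1]/(q-p)[0])
# fit blade edges subpixel: orange-ness = r-b
o=s[:,:,0]-s[:,:,2]
L=[];Rr=[];
for v in range(257,276):
    row=o[v,325:372]; th=50; k=np.where(row>th)[0]; i,j=k[0],k[-1]
    L.append((v,325+i-(row[i]-th)/(row[i]-row[i-1]))); Rr.append((v,325+j+(row[j]-th)/(row[j]-row[j+1])))
L,Rr=np.array(L),np.array(Rr); print(np.polyfit(L[:,0],L[:,1],1),np.polyfit(Rr[:,0],Rr[:,1],1)); print(L[::4],Rr[::4])
B=[]
for u in range(338,394 if 0 else 394):
    col=o[262:290,u]
    if u>350+42: break
    k=np.where(col>50)[0]
    if len(k): j=k[-1]; B.append((u,262+j+(col[j]-50)/(col[j]-col[j+1])))
B=np.array([b for b in B if b[0]<353]); print(B, np.polyfit(B[:,0],B[:,1],1))
```

```text
vert -23.5 [334.05904852 280.65833629] [334.86049399 264.67278336] du/dv -0.050135611476652533
vert 20.5 [353.20820883 277.62935697] [354.62645493 261.67473645] du/dv -0.0888924995642334
bottom slope -0.15817817965620665Traceback (most recent call last):
  File "<stdin>", line 14, in <module>
IndexError: index 47 is out of bounds for axis 0 with size 47
```

Run:
```python
from h import *
s=np.load("scene2.npz")["img"].astype(float); o=s[:,:,0]-s[:,:,2]; th=40
def cross(r,i,j): return i+(r[i]-th)/(r[i]-r[j])*(j-i)
L=[];Q=[];B=[]
for v in range(264,276):
    r=o[v,:]; i=343
    while r[i]>th:i-=1
    j=343
    while r[j]>th:j+=1
    L.append((v,cross(r,i+1,i)));Q.append((v,cross(r,j-1,j)))
for u in range(336,353):
    r=o[:,u]; j=268
    while r[j]>th:j+=1
    B.append((u,cross(r,j-1,j)))
for n,A in (("L",L),("R",Q),("B",B)):
    A=np.array(A); k=np.polyfit(A[:,0],A[:,1],1); print(n,k,"rms",np.std(A[:,1]-np.polyval(k,A[:,0])),A[[0,-1]])
```

```text
L [-1.12999329e-01  3.64179028e+02] rms 0.11451828802601688 [[264.         334.40540541]
 [275.         333.27906977]]
R [-1.03232883e-01  3.82302142e+02] rms 0.057038646438876135 [[264.         354.9375    ]
 [275.         353.91836735]]
B [-1.61622885e-01  3.35099110e+02] rms 0.060287808207787404 [[336.         280.74418605]
 [352.         278.13888889]]
```

```bash
python3 -m jog '[{"dx":1.9,"dy":-1.0,"dz":5,"ax":0,"ay":0,"az":0},{"dx":0,"dy":0,"dz":5,"ax":0,"ay":0,"az":0},{"dx":0,"dy":0,"dz":4,"ax":0,"ay":0,"az":0},{"dx":0,"dy":0,"dz":4,"ax":0,"ay":0,"az":0},{"dx":0,"dy":0,"dz":4,"ax":0,"ay":0,"az":0},{"dx":0,"dy":0,"dz":0,"ax":0,"ay":0,"az":0},{"dx":0,"dy":0,"dz":0,"ax":0,"ay":0,"az":0}]'; python3 goto.py .671 .070 .3317 -4.1
```

```text
time: 10.38
tool_pos: [0.6704, 0.0724, 0.3799]
tcp_rot: [2.297, 2.142, 0.001]
wrist_force: [-0.9, 0.3, -1.6]
width: 0.226
grip_force: 58.7
t 10.3833 pos [670.39  72.39 379.89] F [-0.91  0.26 -1.6 ] w 0.22585828828779628 58.74407172203064
shift [-2.33  0.7  48.19] len 48.24990886961069 turn [0.09 0.01 0.09] shift in goal axes [-2.34  0.78 48.19]
```

```bash
python3 -m jog '[{"dx":0,"dy":0,"dz":5,"ax":0,"ay":0,"az":0},{"dx":0,"dy":0,"dz":5,"ax":0,"ay":0,"az":0},{"dx":0,"dy":0,"dz":5,"ax":0,"ay":0,"az":0},{"dx":0,"dy":0,"dz":0,"ax":0,"ay":0,"az":0},{"dx":0,"dy":0,"dz":0,"ax":0,"ay":0,"az":0}]'; python3 goto.py .671 .070 .3317 -4.1
```

```text
time: 10.8
tool_pos: [0.6705, 0.0724, 0.3647]
tcp_rot: [2.297, 2.141, 0.002]
wrist_force: [0.1, 0.1, -2.0]
width: 0.229
grip_force: 58.9
t 10.8 pos [670.54  72.37 364.73] F [ 0.05  0.1  -2.  ] w 0.22878709337834535 58.859943151474
shift [-2.33  0.56 33.03] len 33.115647855579006 turn [0.12 0.   0.09] shift in goal axes [-2.33  0.63 33.03]
```

```bash
python3 -m jog '[{"dx":0,"dy":0,"dz":6,"ax":0,"ay":0,"az":0},{"dx":0,"dy":0,"dz":6,"ax":0,"ay":0,"az":0},{"dx":0,"dy":0,"dz":6,"ax":0,"ay":0,"az":0},{"dx":0,"dy":0,"dz":6,"ax":0,"ay":0,"az":0},{"dx":0,"dy":0,"dz":6,"ax":0,"ay":0,"az":0},{"dx":0,"dy":0,"dz":3,"ax":0,"ay":0,"az":0},{"dx":0,"dy":0,"dz":0,"ax":0,"ay":0,"az":0},{"dx":0,"dy":0,"dz":0,"ax":0,"ay":0,"az":0},{"dx":0,"dy":0,"dz":0,"ax":0,"ay":0,"az":0},{"dx":0,"dy":0,"dz":0,"ax":0,"ay":0,"az":0}]'; python3 goto.py .671 .070 .3317 -4.1
python3 - <<'E'
from workcell import bot,optics; import cv2,numpy as np
d=optics.read_camera("scene")["img"]; 
cv2.imwrite("pics/s5.png",np.hstack([cv2.resize(d[215:295,295:395],(500,400),interpolation=cv2.INTER_CUBIC),cv2.resize(d[180:420,120:420],(300,240))[:,:] if 0 else cv2.copyMakeBorder(cv2.resize(d[180:420,120:480],(300,200)),0,200,0,0,cv2.BORDER_CONSTANT)])[:,:,::-1])
E
```

```text
time: 11.63
tool_pos: [0.6704, 0.0724, 0.3322]
tcp_rot: [2.297, 2.142, 0.001]
wrist_force: [-1.9, 0.2, -2.9]
width: 0.224
grip_force: 58.5
t 11.6333 pos [670.41  72.41 332.22] F [-1.94  0.18 -2.94] w 0.22424698633336093 58.53595554828644
shift [-2.36  0.75  0.53] len 2.5328967295156306 turn [0.08 0.01 0.09] shift in goal axes [-2.36  0.76  0.52]
```

View pics/s5.png

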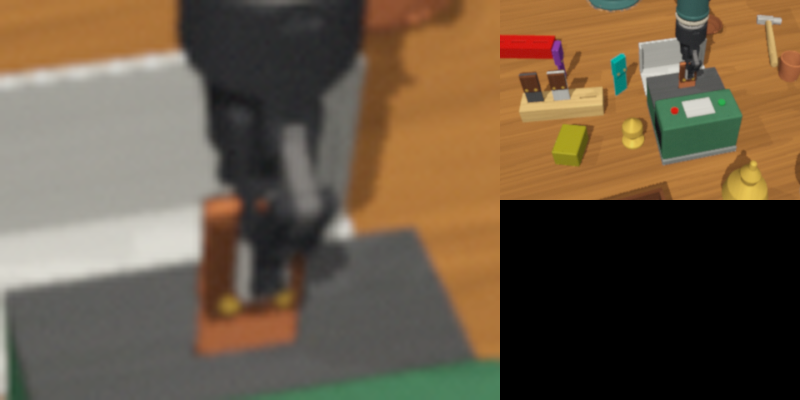

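The copper is about 55 mm into the slot by both the picture and the tool height. The grip is clear of the plate, the contact forces are low, and the other wares are in place.

```bash
python3 -c "
from workcell import bot; s=bot.read_state(); print(abs(s['joint_vel']).max()); print(bot.finish_job())"
```

```text
0.0019256186910214463
the job is handed in; nothing more can be done
None
```

I handed the job in at about 12 s: the hood is fully down, and the copper blade hangs upright and still in the gripper, about 55 mm into the slot with its grip clear of the plate; the other two blades are still in the rack, and I saw no other wares disturbed.

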